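# Ready the mallet over the clay

## Robot

A 6-joint arm with a two-finger parallel gripper is mounted at the origin on a cart in front of the work surface, level with it; the furniture and walls round the work are solid. World frame = base frame: x ahead of the robot, y to its left, z up, the work surface at z = 0. Lengths are in m, angles in rad, forces in N, time in s.
With the tool pointing down it reaches from about 0.375 to 0.9 m from the base axis. Payload 3.1 kg.
Tool frame: the origin (TCP) lies midway between the tips of the shut fingers; the grasp point (between the pads) lies manip.grip_depth behind it (manip.grip_depth is the distance from the TCP to the grasp point, in m); z points along the fingers, y is the direction in which the jaws open and shut (so a half turn about z gives the same grasp; the last joint's range is limited). The gripper opens to 85 mm and grips with 20 to 120 N. Pads are 22 mm wide; open, the fingers measure 114 mm over their backs; the gripper's body (76 mm by 85 mm) begins 54 mm behind the grasp point. The pads swing forward as they close: fully open they stand 13 mm farther back than shut.
Start: joints at [-1.51, 0.527, 1.433, -0, 1.181, -0.178], TCP at [0.148, -0.607, 0.231] pointing down, gripper open.
Joint ranges: [-3.08, 3.08], [-0.75, 2.2], [0.22, 2.44], [-1.43, 4.57], [0, 2.65], [-2.85, 2.85]. Speed limits (rad/s): [2.79, 2.79, 3.14, 3.14, 3.14, 3.14].

## Interface

Orientations are given as a unit quaternion [x, y, z, w].
In Python, from station import manip, vision gives the robot as it stands.
- The arm moves only by the shell command python3 -m crank 'ROWS' [FORCE]. ROWS is JSON, a list of rows, each an object with "grip": the closure, from 0 (fully open) to 1 (shut); "offset": the shift along the tool's x, y, z in mm, a list of three; "angular": the turn, a rotation vector about the tool's x, y, z in degrees, a list of three. A call has 1 to 10 rows; each row is the pose to reach, as a shift and turn from the pose commanded when the call began, along the tool's axes at that moment; what a row does not reach only later rows make up. A row lasts 1/10 s, in which the tool goes at most 50 mm and 8.59 degrees, less where a joint would pass 70% of its speed; a pose out of reach is approached as far as the arm can. A call with a gripper value outside its range is refused whole. The fingers move at their own pace and stop on an object; FORCE is the grip in N (left out, the last holds). Time passes only in rows, so rows that repeat a pose let the fingers close. It gives the time, the measured TCP pose, the force and the opening at its end, in the units of the state.
- manip.sense(): the state, without advancing time (a new reading comes with each control period).
- vision.snapshot(name): name is "side" or "top" or "wrist"; returns a dict with "pixels" (400x640x3 uint8, red, green, blue), "intrinsics" (3x3 intrinsics, pixels), "R" (3x3) and "t" (3): a world point X has camera coordinates R X + t. Camera axes: x right, y down, z forward; pixel columns grow to the right and rows downward; lengths in m; the calibration is good to about 2 mm. A picture is of the moment at which its call begins. There is no depth.
- manip.sign_off(): hands the job in, once; it reports no verdict.
The state is a dict: "t": time; "q": joint angles; "qd": joint speeds; "tau": joint torques, N m; "tcp_pos": TCP position; "tool_rot": TCP orientation; "force": force on the tool from outside, world axes, zero at the start; "ft_torque": the same for the moment, N m; "finger_gap": opening from 0.0 (shut) to 1.0 (fully open).
Only numpy, scipy, OpenCV 4.12 (cv2) and the standard library are available. Lean on these libraries where they do the work, as an engineer would, in place of code of your own. Each camera call takes 0.05 s, during which the arm holds its last target.

## Task

A small wooden mallet stands head-down in the slanted pocket of its wooden rack. Draw it out, turn it level and finish while still holding it: the mallet level and still, its head straight above the middle of the clay lump with 10 to 25 cm of air between them, ready to pat the clay. Leave the lump, the cup and the cork block undisturbed where they are.

Things in the scene. Friction and masses are not known exactly. Their poses are not given: they have to be found in the camera images.
- mallet_rack: fixed wooden rack: dark base board 150 (x) x 86 (y) x 14 mm carrying a lighter square pocket block 56 x 56 x 56 mm, inside 42 x 42 mm and 49 mm deep. Origin: centre of the board's underside. The pocket's axis rises 40 degrees from level towards the rack's -x, which looks to the robot, turned up to 20 degrees either way
- pocket_mouth (a point): centre of the mouth of the pocket; axes as the rack's
- mallet_head (a point): centre of the mallet's head, a wooden cylinder 36.6 mm across and 60 mm long, standing in the pocket with about 12 mm showing. The x axis runs along the mallet from head to handle end: in the rack up and out of the pocket, 40 degrees above level. The loose mallet is 162 mm long, 0.08 to 0.15 kg
- mallet_grip (a point): middle of the mallet's handle, on its axis, 78.5 mm from the head's centre (axes as mallet_head). The handle is a round bar 15.6 mm across, from 30 to 132 mm from the head's centre; the mallet balances 19 mm from the head's centre towards the handle
- mallet: the mallet as a whole; its origin is only a point near the handle's root, about 18 mm off the mallet's axis: use the two points
- lump: irregular brown clay lump, firm, 59 x 63 mm, 38 mm high, loose on the table; origin at the centre of its underside
- cup: small greyish clay cup, 65 mm across, 47 mm high, loose on the table, to be left alone; origin at the centre of its underside
- cork: speckled cork sanding block 58 x 55 x 22 mm, loose on the table near the lump on the robot's side, to be left alone; origin at the centre of its underside
Mind the look-alikes: they are no part of the job. What is shaped like the mallet_rack but blue is not meant. Leave any yellow look-alike of the lump alone.

How it is judged:
By the outcome, as a careful person would: the job done as asked, in the order asked, and still so for the second after the job is handed in, while the arm keeps its last pose, push and grip.
It also fails if it takes over 38 s, if anything falls off the work surface, if the arm or the gripper's body presses on something with over 40 N, if the wrist force passes 120 N, or if a joint passes its speed limit or range.

## Working session

There is one attempt and no reset: what is moved stays moved. The work goes in short steps, Python scripts to look and compute and a shell command to move; the robot and the scene stay as the last step left them, time stands still between calls to the robot, and variables do not carry over. Pictures are saved under pics/ and viewed, and the job is handed in when it is done.

```bash
ls; mkdir -p pics; cat > look.py <<'E'
import sys,cv2,numpy as np,pickle
from station import manip,vision
def snap(n,f):
    s=vision.snapshot(n); cv2.imwrite(f'pics/{f}.png',s['pixels'][:,:,::-1]); pickle.dump(s,open(f'pics/{f}.pkl','wb')); return s
E
python3 - <<'E'
from look import *
print(manip.sense(),manip.grip_depth)
for n in('side','top','wrist'):
    s=snap(n,n+'0'); print(n,s['intrinsics'].round(1).tolist(),s['R'].round(3).tolist(),s['t'].round(3).tolist())
E
```

```text
pics
{'t': 0.0, 'q': array([-1.51049071e+00,  5.28464191e-01,  1.43393251e+00,  1.97578056e-05,
        1.18140731e+00, -1.78482477e-01]), 'qd': array([ 0.00173188, -0.00014203,  0.00126138,  0.00178272,  0.00087924,
        0.00072415]), 'tau': array([ 6.11701307e-04, -4.42347193e+01, -1.78025615e+01, -1.04319388e-04,
        8.45509203e-03,  1.14060126e-05]), 'tcp_pos': array([ 0.14782799, -0.60651081,  0.23032524]), 'tool_rot': array([ 9.92880834e-01,  1.19106785e-01,  7.44142377e-05, -1.10321207e-03]), 'force': array([ 0.46762011, -0.02981492,  0.11386995]), 'ft_torque': array([-0.01838812, -0.00333392,  0.01609186]), 'finger_gap': 0.9998221855320262} 0.0187
side [[420.9, 0.0, 324.0], [0.0, 420.9, 203.3], [0.0, 0.0, 1.0]] [[-0.852, -0.523, 0.017], [-0.266, 0.404, -0.875], [0.451, -0.75, -0.483]] [0.549, 0.221, 1.165]
top [[386.0, 0.0, 320.7], [0.0, 386.0, 201.7], [0.0, 0.0, 1.0]] [[0.029, -0.999, -0.031], [-0.996, -0.027, -0.081], [0.08, 0.033, -0.996]] [0.049, 0.619, 0.99]
wrist [[288.2, 0.0, 319.8], [0.0, 288.2, 203.7], [0.0, 0.0, 1.0]] [[0.236, -0.972, -0.002], [-0.926, -0.225, 0.302], [-0.294, -0.07, -0.953]] [-0.623, -0.038, 0.381]
```

View pics/side0.png

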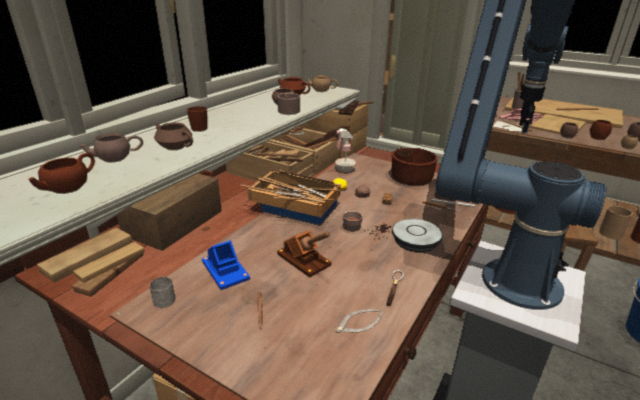

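View pics/top0.png

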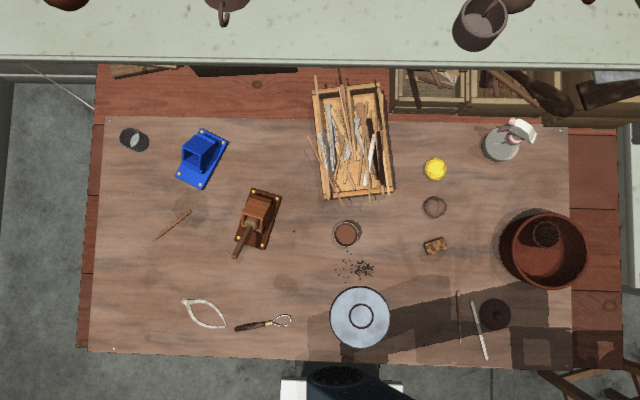

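View pics/wrist0.png

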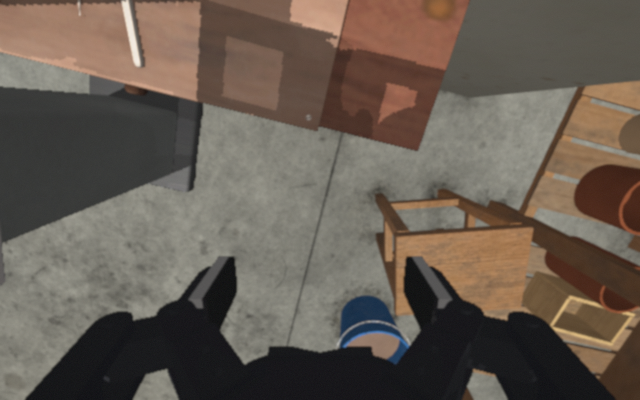

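```bash
python3 - <<'E'
import cv2
t=cv2.imread('pics/top0.png');s=cv2.imread('pics/side0.png')
cv2.imwrite('pics/c1.png',cv2.resize(t[180:270,215:300],None,fx=7,fy=6.5,interpolation=2)[:590])
cv2.imwrite('pics/c2.png',cv2.resize(s[220:285,265:345],None,fx=8,fy=8,interpolation=2))
cv2.imwrite('pics/c3.png',cv2.resize(t[150:270,320:460],None,fx=5,fy=5,interpolation=2))
cv2.imwrite('pics/c4.png',cv2.resize(s[170:240,330:410],None,fx=8,fy=8,interpolation=2))
E
```

```text
(no output)
```

View pics/c1.png

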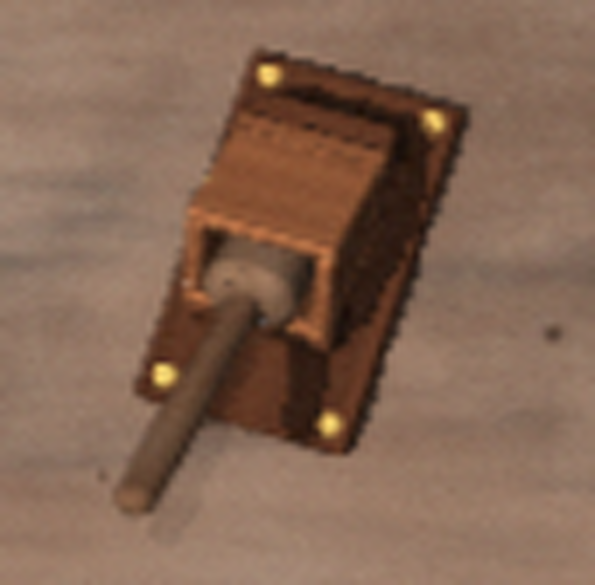

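View pics/c2.png

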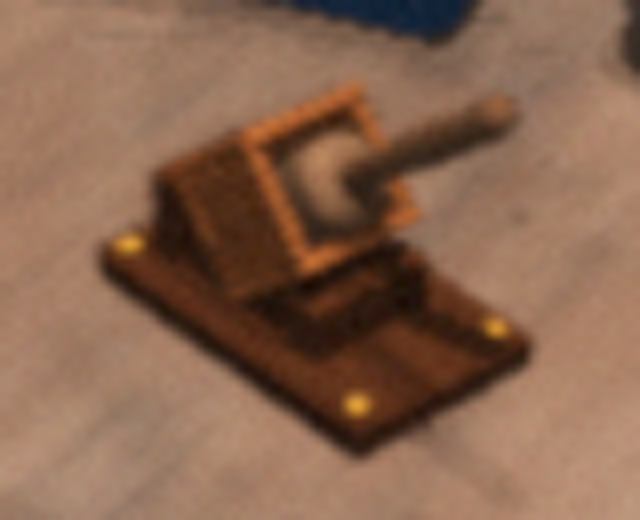

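View pics/c3.png

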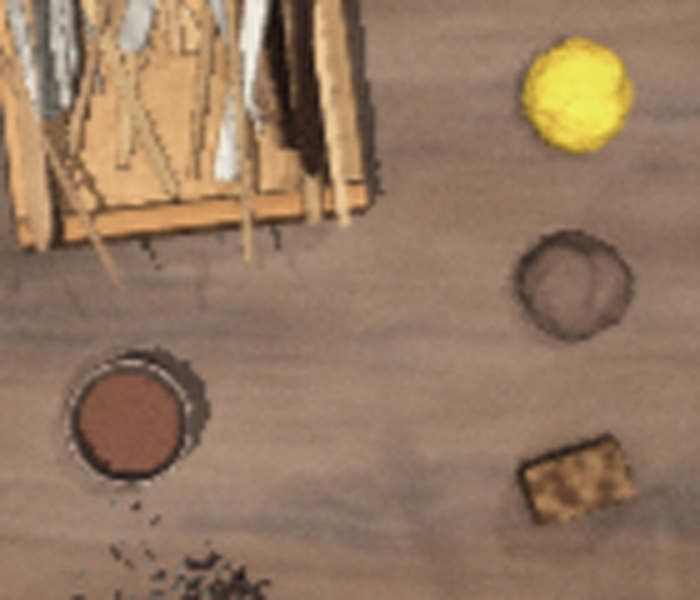

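View pics/c4.png

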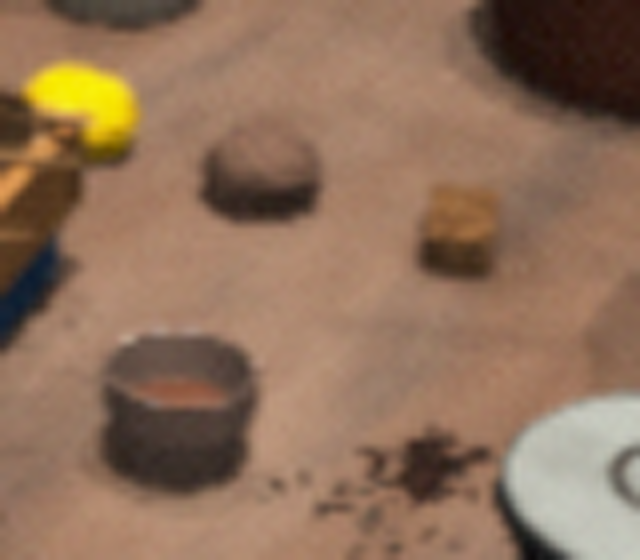

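```bash
cat >> look.py <<'E'
def ray(s,u,v):
    C=-s['R'].T@s['t']; d=s['R'].T@np.linalg.inv(s['intrinsics'])@np.array([u,v,1.]); return C,d/np.linalg.norm(d)
def onz(s,u,v,z):
    C,d=ray(s,u,v); return C+d*(z-C[2])/d[2]
def tri(s1,p1,s2,p2):
    C1,d1=ray(s1,*p1);C2,d2=ray(s2,*p2)
    k=np.linalg.lstsq(np.c_[d1,-d2],C2-C1,rcond=None)[0]
    a=C1+d1*k[0];b=C2+d2*k[1]; return (a+b)/2,np.linalg.norm(a-b)
def proj(s,X):
    c=s['R']@X+s['t']; p=s['intrinsics']@c; return p[:2]/p[2]
def load(f): return pickle.load(open(f'pics/{f}.pkl','rb'))
E
python3 - <<'E'
from look import *
T=load('top0');S=load('side0')
def blobs(s,box):
    x0,x1,y0,y1=box
    im=s['pixels'][y0:y1,x0:x1].astype(int); h=cv2.cvtColor(im.astype(np.uint8),cv2.COLOR_RGB2HSV)
    m=((h[...,0]>17)&(h[...,0]<32)&(h[...,1]>110)&(h[...,2]>130)).astype(np.uint8)
    n,l,st,c=cv2.connectedComponentsWithStats(m)
    return [(c[i]+[x0,y0]).round(2) for i in range(1,n)],[st[i,4] for i in range(1,n)]
for s,b,n in((T,(225,290,180,255),'top'),(S,(272,340,230,285),'side')):
    c,a=blobs(s,b)
    print(n)
    for p,k in zip(c,a): print(p,k,onz(s,*p,0.015).round(4))
print('tip',tri(T,(234.0,256.5),S,(327.1,233.8)))
print('lump top',onz(T,434.8,207.2,0.015), 'side', onz(S,330+262/8,170+180/8,0.015))
print('cork',onz(T,320+578/5,150+482/5,0.02),'cup',onz(T,320+130/5,150+422/5,0.04))
E
```

```text
top
[252.88 191.12] 8 [0.6421 0.2493 0.015 ]
[276.5 198. ] 6 [0.6253 0.1851 0.015 ]
[238.2 237. ] 10 [0.5186 0.2832 0.015 ]
[261.71 245.  ] 7 [0.4994 0.2195 0.015 ]
side
[281. 250.] 1 [0.6399 0.2524 0.015 ]
[309. 270.] 1 [0.5169 0.2873 0.015 ]
tip (array([0.47560036, 0.26162995, 0.13590575]), np.float64(0.0010818935528832058))
lump top [ 0.61216433 -0.23424797  0.015     ] side [ 0.60514647 -0.21670226  0.015     ]
cork [ 0.50973075 -0.23560157  0.02      ] cup [ 0.53398389 -0.00173558  0.04      ]
```

```bash
cat >> look.py <<'E'
from scipy.spatial.transform import Rotation as Ro
def rows(p,Rm):
    s=manip.sense();R0=Ro.from_quat(s['tool_rot']);
    print('off',(R0.inv().apply(np.array(p)-s['tcp_pos'])*1000).round(1),'ang',(R0.inv()*Ro.from_matrix(Rm)).as_rotvec(degrees=True).round(1))
def tool(hyaw,pitch):
    # tool x along h when pitch=0 (z down); pitch tilts tool z towards +h (deg)
    a=np.radians(hyaw);h=np.array([np.cos(a),np.sin(a),0]);k=np.array([0,0,1.]);p=np.radians(pitch)
    z=-np.cos(p)*k+np.sin(p)*h; x=np.cos(p)*h+np.sin(p)*k
    return np.c_[x,np.cross(z,x),z]
E
python3 - <<'E'
from look import *
T=load('top0');S=load('side0')
yaw=-15.4;h=np.array([np.cos(np.radians(yaw)),np.sin(np.radians(yaw)),0]);u=-h*np.cos(np.radians(40));u[2]=np.sin(np.radians(40))
tip=np.array([.4756,.2616,.1359]);head=tip-.132*u;print(head,head+.0785*u)
for d in(0.,.03,.0785,.132): print(d,proj(T,head+d*u),proj(S,head+d*u))
print('lump',tri(T,(434.8,207.2),S,(362.75,192.5)))
rows([.42,-.30,.30],tool(-15.4,0));rows([.515,.25,.22],tool(-15.4,0))
E
```

```text
[0.57308727 0.23474753 0.05105204] [0.51511189 0.25071661 0.10151086]
0.0 [254.4630447  216.43916976] [302.77672072 244.09966486]
0.03 [250.13152464 224.83863205] [307.97430372 241.92092704]
0.0785 [242.7233136  239.20425624] [316.829937   238.20879717]
0.132 [233.91108968 256.29247044] [327.3087054  233.81627684]
lump (array([ 0.61369615, -0.23679389,  0.00383139]), np.float64(0.0015964828079398884))
off [ 337.  -233.7  -69. ] ang [-0.1  0.  29.1]
off [ 559.4 -745.5   12. ] ang [-0.1  0.  29.1]
```

```bash
python3 -m crank '[{"grip":0,"offset":[337,-234,-69],"angular":[0,0,29]},{"grip":0,"offset":[337,-234,-69],"angular":[0,0,29]},{"grip":0,"offset":[337,-234,-69],"angular":[0,0,29]},{"grip":0,"offset":[337,-234,-69],"angular":[0,0,29]},{"grip":0,"offset":[337,-234,-69],"angular":[0,0,29]},{"grip":0,"offset":[337,-234,-69],"angular":[0,0,29]},{"grip":0,"offset":[337,-234,-69],"angular":[0,0,29]},{"grip":0,"offset":[337,-234,-69],"angular":[0,0,29]},{"grip":0,"offset":[337,-234,-69],"angular":[0,0,29]}]'
python3 - <<'E'
from look import *
s=manip.sense();print(s['q'].round(2),s['tcp_pos'])
rows([.515,.25,.22],tool(-15.4,0))
E
```

```text
t: 1.05
tcp_pos: [0.4222, -0.2965, 0.3011]
tool_rot: [0.991, -0.131, 0.001, -0.0]
force: [1.0, -0.8, -0.7]
finger_gap: 1.003
[-0.83  0.3   1.61  0.    1.23  1.  ] [ 0.42220534 -0.29651936  0.30108361]
off [ -52.6 -551.8   81.6] ang [-0.1 -0.1  0.3]
```

```bash
python3 -m crank '[{"grip":0,"offset":[-53,-554,80],"angular":[0,0,0]},{"grip":0,"offset":[-53,-554,80],"angular":[0,0,0]},{"grip":0,"offset":[-53,-554,80],"angular":[0,0,0]},{"grip":0,"offset":[-53,-554,80],"angular":[0,0,0]},{"grip":0,"offset":[-53,-554,80],"angular":[0,0,0]},{"grip":0,"offset":[-53,-554,80],"angular":[0,0,0]},{"grip":0,"offset":[-53,-554,80],"angular":[0,0,0]},{"grip":0,"offset":[-53,-554,80],"angular":[0,0,0]},{"grip":0,"offset":[-53,-554,80],"angular":[0,0,0]},{"grip":0,"offset":[-53,-554,80],"angular":[0,0,0]}]'
python3 -m crank '[{"grip":0,"offset":[-5,-60,0],"angular":[0,0,0]},{"grip":0,"offset":[-5,-60,0],"angular":[0,0,0]},{"grip":0,"offset":[-5,-60,0],"angular":[0,0,0]}]'
python3 - <<'E'
from look import *
s=manip.sense();print(s['q'].round(2),s['tcp_pos'])
rows([.515,.2507,.083],tool(-15.4,0))
snap('wrist','w1')
E
```

```text
t: 2.05
tcp_pos: [0.5045, 0.1895, 0.2288]
tool_rot: [0.991, -0.133, -0.0, 0.0]
force: [1.1, -0.5, 0.6]
finger_gap: 0.996
t: 2.35
tcp_pos: [0.5154, 0.2482, 0.2287]
tool_rot: [0.991, -0.132, -0.0, 0.0]
force: [0.3, -0.1, -0.5]
finger_gap: 0.996
[ 0.25  0.46  1.57 -0.    1.11  2.09] [0.51540248 0.24821069 0.22871859]
off [ -1.   -2.4 145.7] ang [0.  0.  0.3]
```

View pics/w1.png

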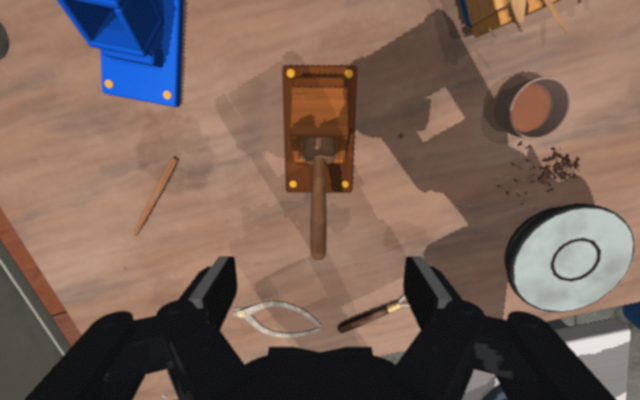

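The wrist view shows the rack upright in the picture, its studs at about (291,73), (348,73), (292,184) and (346,184), and the handle running from (320,155) to its end near (318,254), centred between the jaws. Next I'll cross-check the measurement.

```bash
python3 - <<'E'
from look import *
W=load('w1');T=load('top0');S=load('side0')
im=W['pixels'][60:200,270:370];h=cv2.cvtColor(im,cv2.COLOR_RGB2HSV)
m=((h[...,0]>17)&(h[...,0]<32)&(h[...,1]>110)&(h[...,2]>130)).astype(np.uint8)
n,l,st,c=cv2.connectedComponentsWithStats(m)
P=[]
for i in range(1,n):
    if st[i,4]>8: P.append(onz(W,*(c[i]+[270,60]),.015));print(c[i]+[270,60],st[i,4],P[-1].round(4))
P=np.array(P);print(P.mean(0))
head=np.array([0.5731,0.2347,0.05105]);yaw=-15.4
hh=np.array([np.cos(np.radians(yaw)),np.sin(np.radians(yaw)),0]);u=-hh*np.cos(np.radians(40));u[2]=np.sin(np.radians(40))
for d in(0.,.03,.0785,.132): print(d,proj(W,head+d*u))
cv2.imwrite('pics/c5.png',cv2.resize(W['pixels'][120:270,260:380,::-1],None,fx=4,fy=4,interpolation=2))
E
```

```text
[290.52542373  72.93220339] 59 [0.6405 0.2502 0.015 ]
[348.28571429  73.30612245] 49 [0.623 0.187 0.015]
[292.5 183.5] 44 [0.5165 0.2853 0.015 ]
[344.65789474 183.94736842] 38 [0.4986 0.2215 0.015 ]
[0.56963325 0.23601157 0.015     ]
0.0 [319.23644576 130.17305669]
0.03 [319.1318379  154.02563693]
0.0785 [318.94478664 196.67687768]
0.132 [318.70780339 250.7135588 ]
```

View pics/c5.png

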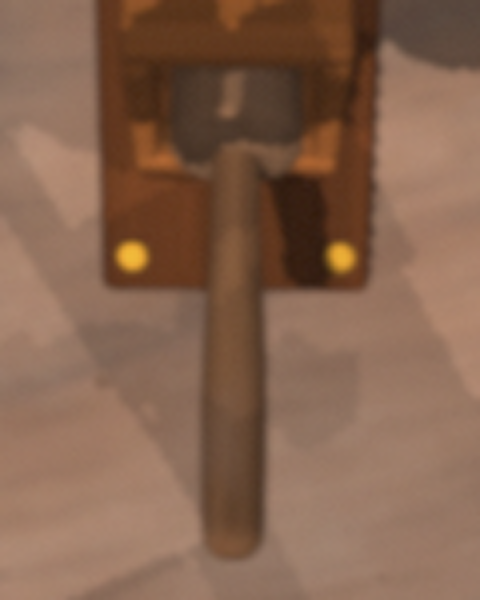

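```bash
python3 -m crank '[{"grip":0,"offset":[0,0,50],"angular":[0,0,0]},{"grip":0,"offset":[0,0,100],"angular":[0,0,0]},{"grip":0.3,"offset":[0,0,100],"angular":[0,0,0]},{"grip":0.3,"offset":[0,0,100],"angular":[0,0,0]}]' 60
python3 - <<'E'
from look import *
s=manip.sense();print(s['q'].round(2),s['tcp_pos'])
rows([.515,.2507,.083],tool(-15.4,0))
E
```

```text
t: 2.8
tcp_pos: [0.5154, 0.2449, 0.1291]
tool_rot: [0.991, -0.134, -0.001, 0.001]
force: [0.0, 0.9, -1.0]
finger_gap: 0.707
[ 0.25  0.59  1.66 -0.    0.89  2.09] [0.5153516  0.2448961  0.12908462]
off [-1.8 -5.6 46.1] ang [ 0.1  0.1 -0. ]
```

```bash
python3 -m crank '[{"grip":0.3,"offset":[-1,-6,20],"angular":[0,0,0]},{"grip":0.3,"offset":[-1,-6,20],"angular":[0,0,0]},{"grip":0.3,"offset":[-1,-6,20],"angular":[0,0,0]}]' 60
python3 - <<'E'
from look import *
s=manip.sense();print(s['q'].round(3),s['tcp_pos'],s['qd'].round(3))
rows([.515,.2507,.083],tool(-15.4,0))
W=snap('wrist','w2');s=manip.sense();print(s['tcp_pos'])
E
```

```text
t: 3.1
tcp_pos: [0.5177, 0.2525, 0.1119]
tool_rot: [0.991, -0.133, 0.002, -0.001]
force: [0.2, 0.8, 0.3]
finger_gap: 0.703
[ 0.26   0.623  1.663 -0.     0.851  2.099] [0.51773092 0.25254726 0.11192626] [ 0.001 -0.003 -0.001 -0.001 -0.007  0.001]
off [-2.3  2.6 28.9] ang [-0.1 -0.2  0.1]
[0.51776176 0.25262482 0.11188405]
```

View pics/w2.png

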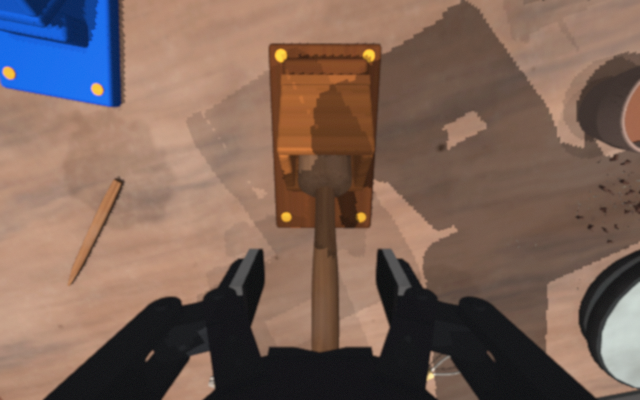

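Handle is about 3 mm right of the jaws' centre (column 325 against 320), which agrees with the computed +2.6 mm shift. I'll descend and correct for it.

```bash
python3 -m crank '[{"grip":0.3,"offset":[-2,3,29],"angular":[0,0,0]},{"grip":0.3,"offset":[-2,3,29],"angular":[0,0,0]},{"grip":0.3,"offset":[-2,3,29],"angular":[0,0,0]}]' 60
python3 - <<'E'
from look import *
s=manip.sense();print(s['q'].round(3),s['tcp_pos'],s['force'])
rows([.515,.2507,.083],tool(-15.4,0))
W=snap('wrist','w3')
E
```

```text
t: 3.45
tcp_pos: [0.5138, 0.2502, 0.0813]
tool_rot: [0.991, -0.133, 0.0, -0.0]
force: [0.8, -0.4, -0.8]
finger_gap: 0.703
[ 0.258  0.668  1.688 -0.     0.784  2.096] [0.51384216 0.25022791 0.08125548] [ 0.77978872 -0.38618617 -0.75183489]
off [ 1.  -0.8 -1.7] ang [-0.  -0.   0.1]
```

View pics/w3.png

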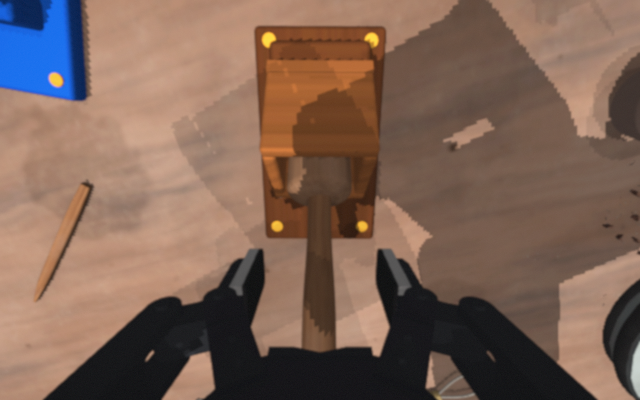

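The handle (column 319) is now centred between the fingers (262 and 378). Closing.

```bash
python3 -m crank '[{"grip":0.6,"offset":[0,0,0],"angular":[0,0,0]},{"grip":1,"offset":[0,0,0],"angular":[0,0,0]},{"grip":1,"offset":[0,0,0],"angular":[0,0,0]},{"grip":1,"offset":[0,0,0],"angular":[0,0,0]},{"grip":1,"offset":[0,0,0],"angular":[0,0,0]},{"grip":1,"offset":[0,0,0],"angular":[0,0,0]}]' 80
python3 - <<'E'
from look import *
s=manip.sense();print(s['tcp_pos'],s['force'],s['ft_torque'],s['finger_gap']*85)
yaw=-15.4
hh=np.array([np.cos(np.radians(yaw)),np.sin(np.radians(yaw)),0]);u=-hh*np.cos(np.radians(40));u[2]=np.sin(np.radians(40))
for d in (.03,.06,.1): rows(s['tcp_pos']+d*u,tool(-15.4,0))
W=snap('wrist','w4');snap('side','s4')
E
```

```text
t: 4.1
tcp_pos: [0.5137, 0.2505, 0.0808]
tool_rot: [0.991, -0.133, 0.0, -0.0]
force: [-1.4, -0.5, 6.5]
finger_gap: 0.161
[0.51372879 0.25050788 0.08078705] [-1.41062821 -0.51880684  6.51758818] [ 0.00256957  0.10190688 -0.05888299] 13.66807271413417
off [-23.   -0.  -19.3] ang [-0.  -0.   0.1]
off [-45.9  -0.1 -38.6] ang [-0.  -0.   0.1]
off [-76.6  -0.1 -64.3] ang [-0.  -0.   0.1]
```

View pics/w4.png

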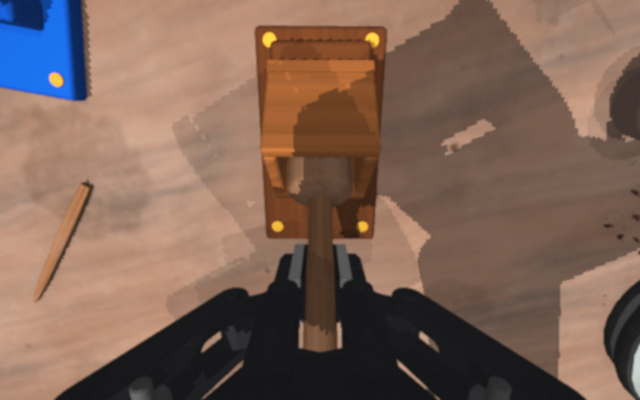

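Grasp is good (gap 13.7 of nominal 15.6 mm, handle held centrally). I'll draw it out along its axis in 12 mm increments at first.

```bash
python3 -m crank '[{"grip":1,"offset":[-8,0,-6],"angular":[0,0,0]},{"grip":1,"offset":[-17,0,-14],"angular":[0,0,0]},{"grip":1,"offset":[-26,0,-22],"angular":[0,0,0]},{"grip":1,"offset":[-34,0,-29],"angular":[0,0,0]}]' 80
python3 - <<'E'
from look import *
s=manip.sense();print(s['tcp_pos'],s['force'],s['ft_torque'],s['finger_gap']*85)
W=snap('wrist','w5')
E
```

```text
t: 4.6
tcp_pos: [0.4798, 0.2596, 0.11]
tool_rot: [0.991, -0.133, 0.0, -0.0]
force: [2.1, 0.2, 0.1]
finger_gap: 0.165
[0.47981291 0.25958056 0.10996883] [2.05928054 0.24849038 0.12007226] [-0.07413149 -0.33051503 -0.03280576] 14.005612352461476
```

View pics/w5.png

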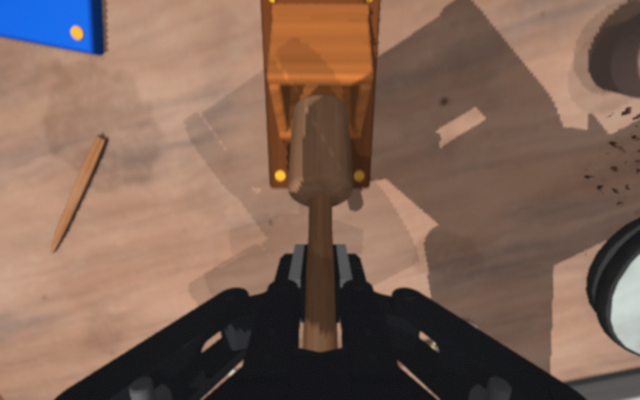

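The head is sliding out with the grip (it now spans rows 95–205), without jamming. I'll draw it clear, then raise it.

```bash
python3 -m crank '[{"grip":1,"offset":[-9,0,-8],"angular":[0,0,0]},{"grip":1,"offset":[-19,0,-16],"angular":[0,0,0]},{"grip":1,"offset":[-29,0,-24],"angular":[0,0,0]},{"grip":1,"offset":[-38,0,-38],"angular":[0,0,0]},{"grip":1,"offset":[-40,0,-70],"angular":[0,0,0]},{"grip":1,"offset":[-40,0,-110],"angular":[0,0,0]},{"grip":1,"offset":[-40,0,-140],"angular":[0,0,0]},{"grip":1,"offset":[-40,0,-140],"angular":[0,0,0]}]' 80
python3 - <<'E'
from look import *
s=manip.sense();print(s['tcp_pos'],s['q'].round(2),s['force'],s['ft_torque'],s['finger_gap']*85)
W=snap('wrist','w6');snap('side','s6')
E
```

```text
t: 5.45
tcp_pos: [0.4443, 0.2712, 0.2544]
tool_rot: [0.991, -0.133, 0.005, -0.002]
force: [0.9, 0.5, -0.7]
finger_gap: 0.157
[0.44433221 0.27118497 0.25436947] [0.33 0.35 1.67 0.   1.1  2.17] [ 0.9092368   0.49235768 -0.65613662] [ 0.03379423 -0.013573    0.01782166] 13.336976163919818
```

View pics/w6.png

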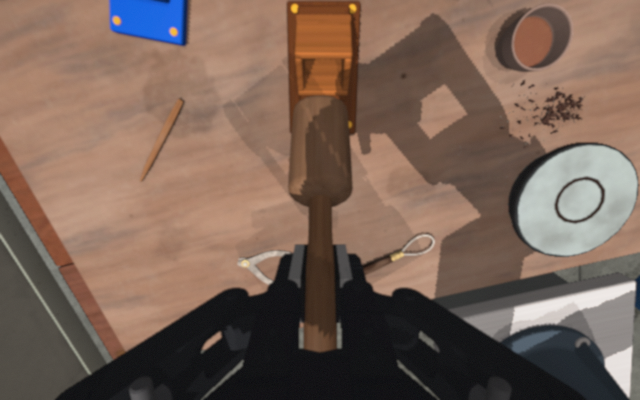

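View pics/s6.png

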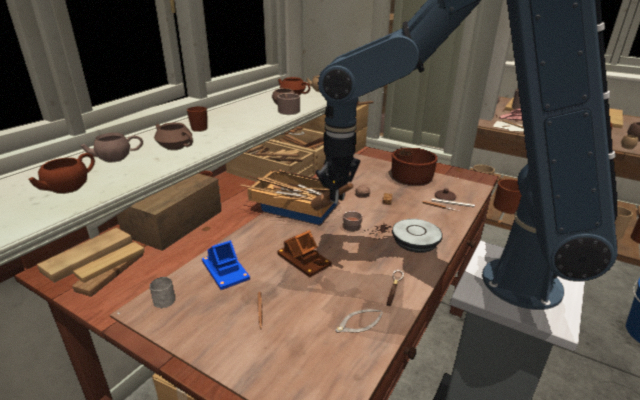

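```bash
python3 - <<'E'
from look import *
s=manip.sense();S=load('s6')
print(proj(S,s['tcp_pos']),-S['R'].T@S['t'])
rows([.47,.15,.28],tool(-15.4,40))
E
```

```text
[338.28719019 200.69882712] [3.95375493e-04 1.07178382e+00 7.46894898e-01]
off [ 59.1 108.2 -30. ] ang [-0.1 39.9  0.1]
```

```bash
python3 -m crank '[{"grip":1,"offset":[8,15,-8],"angular":[0,7,0]},{"grip":1,"offset":[20,35,-15],"angular":[0,14,0]},{"grip":1,"offset":[33,60,-25],"angular":[0,21,0]},{"grip":1,"offset":[45,80,-30],"angular":[0,28,0]},{"grip":1,"offset":[53,98,-30],"angular":[0,35,0]},{"grip":1,"offset":[58,107,-30],"angular":[0,40,0]},{"grip":1,"offset":[59,108,-30],"angular":[0,40,0]},{"grip":1,"offset":[59,108,-30],"angular":[0,40,0]}]' 80
python3 - <<'E'
from look import *
s=manip.sense();print(s['tcp_pos'],s['q'].round(2),s['force'],s['ft_torque'],s['finger_gap']*85)
W=snap('wrist','w7');snap('side','s7');snap('top','t7')
rows([.505,-.03,.27],tool(-15.4,40))
rows([.5484,-.2165,.2257],tool(-15.4,40))
im=cv2.imread('pics/s7.png');cv2.imwrite('pics/s7c.png',cv2.resize(im[130:250,290:430],None,fx=5,fy=5,interpolation=2))
E
```

```text
t: 6.35
tcp_pos: [0.4719, 0.1467, 0.2857]
tool_rot: [0.934, -0.125, 0.331, 0.043]
force: [0.3, -0.6, -0.0]
finger_gap: 0.159
[0.47190529 0.14670422 0.28568589] [ 0.27  0.18  2.08 -0.9   0.42  2.85] [ 0.27869044 -0.63552332 -0.04668316] [ 0.12333145  0.46893612 -0.03198701] 13.523706880226635
off [ 48.8 163.2  61.3] ang [-0.3  0.8  0.1]
off [ 91.3 332.  152.4] ang [-0.3  0.8  0.1]
```

View pics/w7.png

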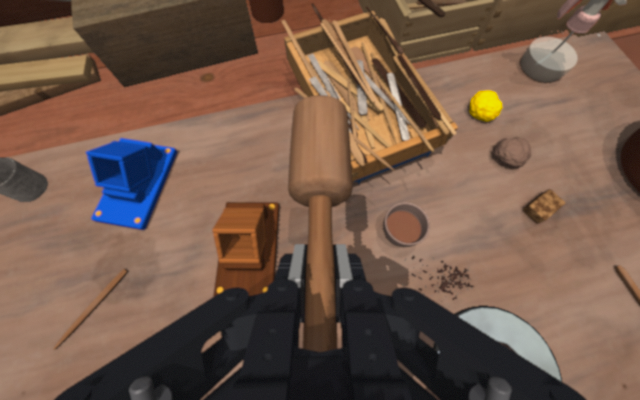

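View pics/s7c.png

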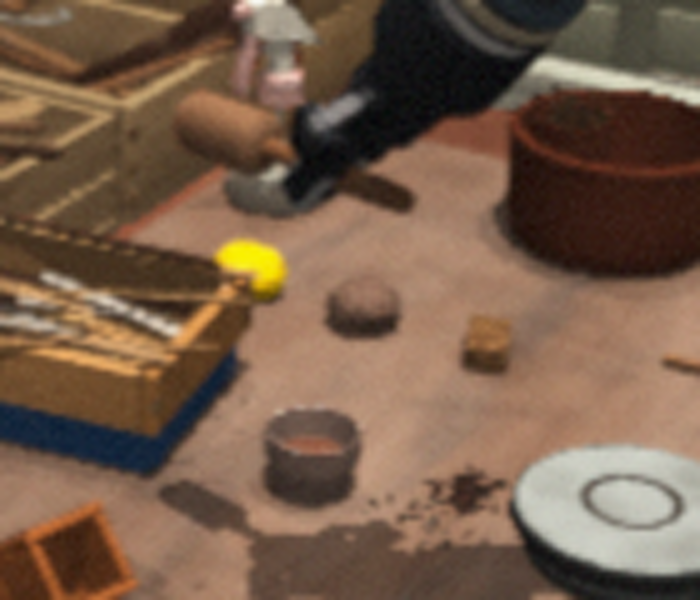

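View pics/t7.png

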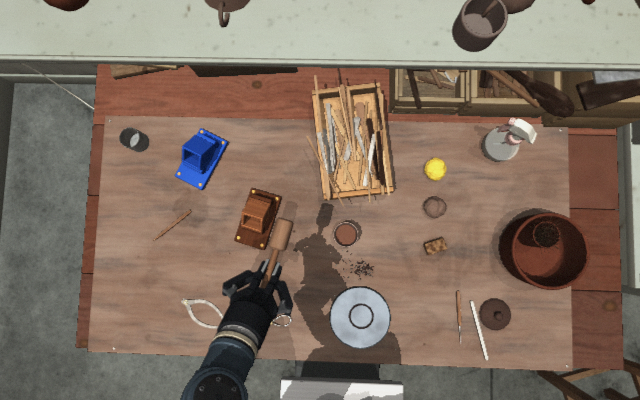

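```bash
python3 -m crank '[{"grip":1,"offset":[10,30,12],"angular":[0,0,0]},{"grip":1,"offset":[20,65,25],"angular":[0,0,0]},{"grip":1,"offset":[30,100,37],"angular":[0,0,0]},{"grip":1,"offset":[40,132,50],"angular":[0,0,0]},{"grip":1,"offset":[49,163,61],"angular":[0,0,0]},{"grip":1,"offset":[49,163,61],"angular":[0,0,0]}]' 80
python3 - <<'E'
from look import *
s=manip.sense();print(s['tcp_pos'],s['q'].round(3),s['force'],s['ft_torque'],s['finger_gap']*85)
rows([.5484,-.2165,.2257],tool(-15.4,40))
E
```

```text
t: 7.1
tcp_pos: [0.5004, -0.0049, 0.2705]
tool_rot: [0.936, -0.123, 0.328, 0.039]
force: [0.1, 0.6, -2.3]
finger_gap: 0.158
[ 0.50043589 -0.00489433  0.27053631] [-0.224  0.166  2.159 -0.113  0.145  1.715] [ 0.07375851  0.58996179 -2.25873682] [0.14888343 0.45883977 0.00449624] 13.460981461119323
off [ 51.6 192.6  96.6] ang [-0.7  1.5  0.2]
```

```bash
python3 - <<'E'
from look import *
def fin(yaw,z=.25,head=(.612,-.234)):
    R=tool(yaw,40);return np.r_[head,z]-.078*R[:,0]*0-.078*np.r_[np.cos(np.radians(yaw)),np.sin(np.radians(yaw)),0]+.0187*R[:,2],R
s=manip.sense();print(s['tcp_pos'],s['q'].round(3))
rows(s['tcp_pos']+[0,-.03,.02],tool(10,40))
for y in(40,): print(fin(y)[0]);rows(*fin(y))
E
```

```text
[ 0.50043589 -0.00489433  0.27053631] [-0.224  0.166  2.159 -0.113  0.145  1.715]
off [ 18.6  28.9 -11. ] ang [ 15.4   1.4 -19.5]
[ 0.56145649 -0.27641104  0.23567497]
off [ 79.9 247.1 105.9] ang [ 34.4   1.2 -42.7]
```

```bash
python3 -m crank '[{"grip":1,"offset":[4,6,-2],"angular":[3,0,-4]},{"grip":1,"offset":[8,12,-5],"angular":[6,0,-8]},{"grip":1,"offset":[12,18,-8],"angular":[9,0,-12]},{"grip":1,"offset":[16,24,-10],"angular":[12,1,-16]},{"grip":1,"offset":[19,29,-11],"angular":[15,1,-20]}]' 80
python3 - <<'E'
from look import *
s=manip.sense();print(s['tcp_pos'],s['q'].round(3),s['force'],s['ft_torque'],s['finger_gap']*85)
rows(s['tcp_pos']+[0,-.03,.0],tool(40,40))
rows([ 0.5615, -0.2764,  0.2357],tool(40,40))
E
```

```text
t: 7.6
tcp_pos: [0.4947, -0.0277, 0.2802]
tool_rot: [0.95, -0.019, 0.312, 0.009]
force: [-1.3, 0.8, -2.0]
finger_gap: 0.158
[ 0.49469258 -0.02774151  0.280163  ] [-0.414  0.123  2.144  0.678  0.344  0.615] [-1.26176023  0.82576825 -1.95299712] [0.05027755 0.49955616 0.00693537] 13.430673530857787
off [ 0.9 30.   0.9] ang [ 26.5   3.6 -33.2]
off [ 35.1 245.4  82.7] ang [ 26.5   3.6 -33.2]
```

```bash
python3 -m crank '[{"grip":1,"offset":[4,28,8],"angular":[4,0,-5]},{"grip":1,"offset":[8,58,18],"angular":[8,1,-10]},{"grip":1,"offset":[13,90,28],"angular":[12,1,-15]},{"grip":1,"offset":[18,120,38],"angular":[16,2,-20]},{"grip":1,"offset":[22,150,48],"angular":[20,2,-25]},{"grip":1,"offset":[26,180,60],"angular":[24,3,-30]},{"grip":1,"offset":[30,210,70],"angular":[26,4,-33]},{"grip":1,"offset":[33,232,78],"angular":[26,4,-33]},{"grip":1,"offset":[35,245,83],"angular":[26,4,-33]},{"grip":1,"offset":[35,245,83],"angular":[26,4,-33]}]' 80
python3 - <<'E'
from look import *
s=manip.sense();print(s['tcp_pos'],s['q'].round(3),s['force'],s['ft_torque'],s['finger_gap']*85)
rows([ 0.5615, -0.2764,  0.2357],tool(40,40))
W=snap('wrist','w8');snap('side','s8');snap('top','t8')
im=cv2.imread('pics/s8.png');cv2.imwrite('pics/s8c.png',cv2.resize(im[90:220,300:440],None,fx=5,fy=4.6,interpolation=2))
im=cv2.imread('pics/t8.png');cv2.imwrite('pics/t8c.png',cv2.resize(im[150:300,370:540],None,fx=4,fy=4,interpolation=2))
E
```

```text
t: 8.6
tcp_pos: [0.5608, -0.279, 0.2348]
tool_rot: [0.884, 0.317, 0.325, -0.112]
force: [-0.4, 0.3, -1.5]
finger_gap: 0.162
[ 0.56079136 -0.27901356  0.2348406 ] [-0.965  0.543  1.63   0.777  1.163 -0.476] [-0.3825612   0.27767778 -1.54588705] [-0.2986695   0.31878902 -0.03063835] 13.796758693304223
off [ 2.2 -1.6  0.8] ang [ 0.8 -0.2 -0.2]
```

View pics/w8.png

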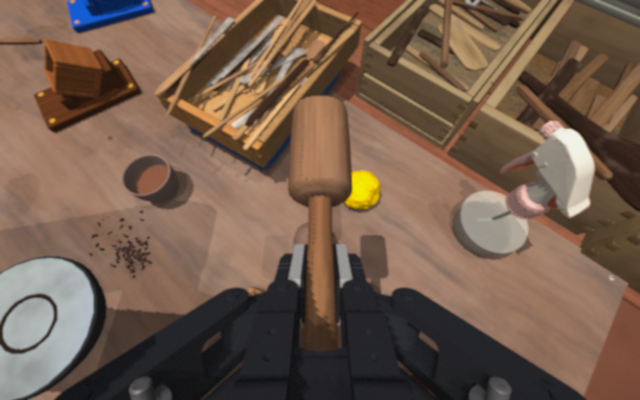

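View pics/s8c.png

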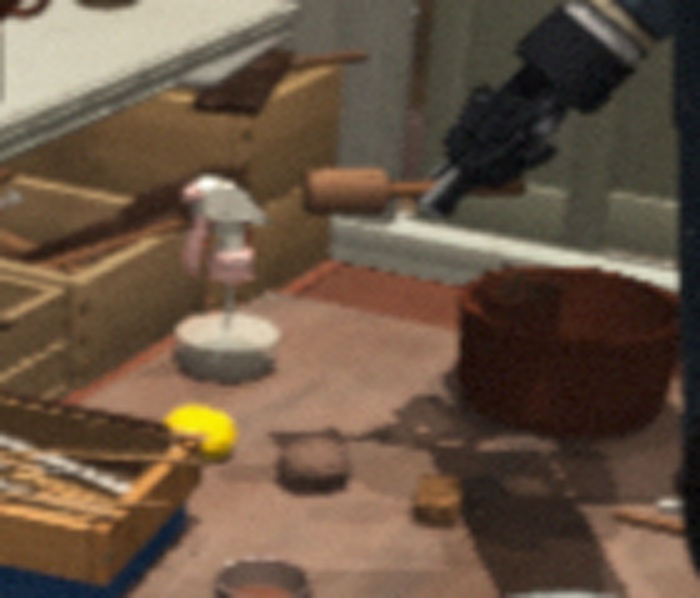

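View pics/t8c.png

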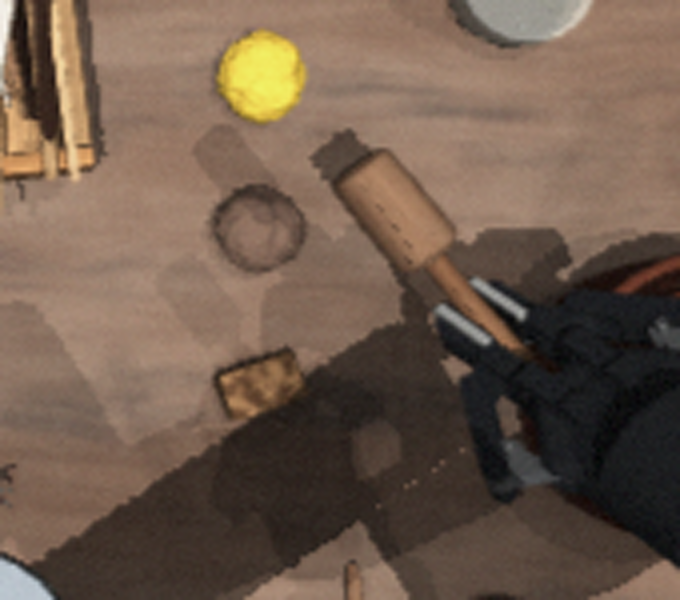

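The head (about (469,202) in the top view, (370,131) in the side view) hangs level-looking to the left of the gripper. The lump, cup and cork are unmoved. Triangulating head and handle end now.

```bash
python3 - <<'E'
from look import *
T=load('t8');S=load('s8');s=manip.sense()
hd,e=tri(T,(468.8,202.2),S,(369.6,131.5));print('head',hd,e)
R=Ro.from_quat(s['tool_rot']).as_matrix();gp=s['tcp_pos']-.0187*R[:,2];print('gp',gp,s['tcp_pos'], 'head-gp',hd-gp,np.linalg.norm(hd-gp))
v=hd-gp;print('elev',np.degrees(np.arctan2(v[2],np.hypot(*v[:2]))),'yaw',np.degrees(np.arctan2(v[1],v[0])))
h=np.array([np.cos(np.radians(40)),np.sin(np.radians(40)),0])
for el in(-8,-4,0,4,8):
    c=np.cos(np.radians(el));d=np.r_[h[:2]*c,np.sin(np.radians(el))]
    print(el,[proj(S,gp+k*d).round(1) for k in(-.054,.048,.078,.108)],[proj(T,gp+k*d).round(1) for k in(.048,.078,.108)])
# lump mask via darker/hue outline? both views centre
for n in('top0','side0'):
    s0=load(n)
L=np.array([.612,-.234,.0])
for z in(0,.019,.038): print(z,proj(T,L+[0,0,z]),proj(S,L+[0,0,z]))
im=T['pixels'][:,:,::-1];cv2.imwrite('pics/lump.png',cv2.resize(im[190:225,415:455],None,fx=16,fy=16,interpolation=2))
im=S['pixels'][:,:,::-1];cv2.imwrite('pics/malS.png',cv2.resize(im[115:150,355:410],None,fx=14,fy=14,interpolation=2))
E
```

```text
head [ 0.60683536 -0.24169142  0.24858645] 0.0003858729511907721
gp [ 0.55022524 -0.28272591  0.2498627 ] [ 0.55960507 -0.27511926  0.23558518] head-gp [ 0.05661013  0.04103449 -0.00127625] 0.06992971466431643
elev -1.0457327909490457 yaw 35.93690587892241
-8 [array([403.5, 128.5]), array([375.8, 133.2]), array([367.6, 134.6]), array([359.4, 136. ])] [array([473.1, 212.5]), array([463. , 201.3]), array([453. , 190.3])]
-4 [array([403.5, 129.5]), array([375.8, 132.3]), array([367.6, 133.2]), array([359.3, 134. ])] [array([473.6, 212.3]), array([463.7, 200.9]), array([453.9, 189.6])]
0 [array([403.5, 130.5]), array([375.9, 131.4]), array([367.6, 131.7]), array([359.4, 132. ])] [array([474.2, 212.2]), array([464.5, 200.6]), array([454.9, 189.1])]
4 [array([403.3, 131.5]), array([376. , 130.5]), array([367.8, 130.2]), array([359.6, 129.9])] [array([474.8, 212.1]), array([465.5, 200.4]), array([456.2, 188.7])]
8 [array([403.1, 132.5]), array([376.1, 129.6]), array([368.1, 128.8]), array([359.9, 127.9])] [array([475.5, 212.2]), array([466.6, 200.4]), array([457.6, 188.6])]
0 [433.22584039 207.63107666] [362.96138969 193.77947367]
0.019 [435.10635049 207.15878534] [363.26872761 189.3710261 ]
0.038 [437.05851328 206.66849841] [363.57959754 184.91191549]
```

View pics/lump.png

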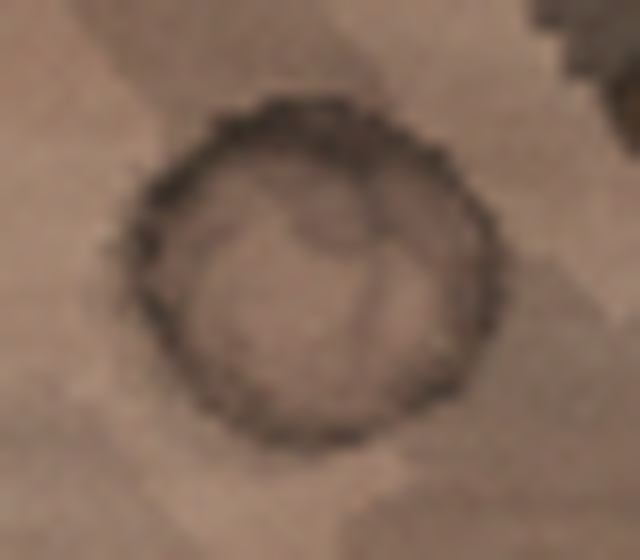

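View pics/malS.png

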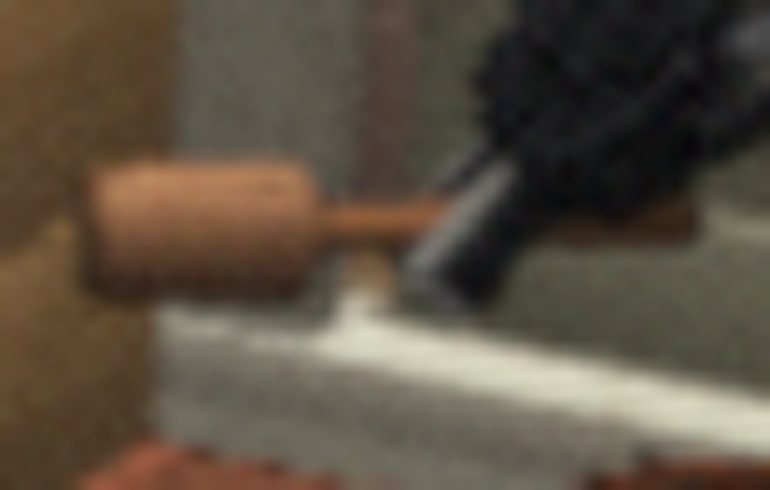

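```bash
python3 - <<'E'
from look import *
s=manip.sense();R=Ro.from_quat(s['tool_rot']);print(s['tcp_pos'],R.inv().apply([5.5,7.5,0]))
T=load('t8');print(onz(T,434.5,206.9,.015))
rows(s['tcp_pos'],tool(40,40))
E
```

```text
[ 0.55960507 -0.27511926  0.23558518] [ 6.8900503  -2.29697176  5.80957207]
[ 0.61293475 -0.23346032  0.015     ]
off [0. 0. 0.] ang [ 0.6 -0.2 -0.2]
```

```bash
python3 -m crank '[{"grip":1,"offset":[3,-1,3],"angular":[0,0,0]},{"grip":1,"offset":[7,-2,6],"angular":[0,0,0]},{"grip":1,"offset":[7,-2,6],"angular":[0,0,0]},{"grip":1,"offset":[7,-2,6],"angular":[0,0,0]},{"grip":1,"offset":[7,-2,6],"angular":[0,0,0]},{"grip":1,"offset":[7,-2,6],"angular":[0,0,0]}]' 80
python3 - <<'E'
from look import *
s=manip.sense();print(s['tcp_pos'],s['q'].round(3),np.abs(s['qd']).max(),s['force'],s['finger_gap']*85)
rows(s['tcp_pos'],tool(40,40))
T=snap('top','t9');S=snap('side','s9')
im=T['pixels'][:,:,::-1];cv2.imwrite('pics/t9c.png',cv2.resize(im[175:230,425:500],None,fx=10,fy=10,interpolation=2))
im=S['pixels'][:,:,::-1];cv2.imwrite('pics/s9c.png',cv2.resize(im[110:150,350:410],None,fx=13,fy=13,interpolation=2))
E
```

```text
t: 9.35
tcp_pos: [0.5657, -0.2696, 0.2353]
tool_rot: [0.884, 0.317, 0.325, -0.112]
force: [-0.0, 0.0, -1.1]
finger_gap: 0.158
[ 0.56571373 -0.26963506  0.2353349 ] [-0.948  0.54   1.636  0.782  1.154 -0.466] 0.003937963335287375 [-0.04930904  0.04029398 -1.05363393] 13.446524653339077
off [0. 0. 0.] ang [ 0.7 -0.2 -0.2]
```

View pics/t9c.png

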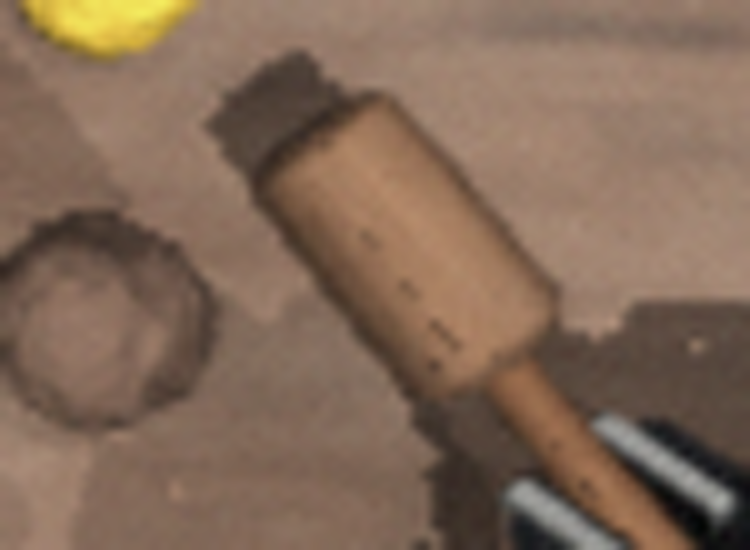

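View pics/s9c.png

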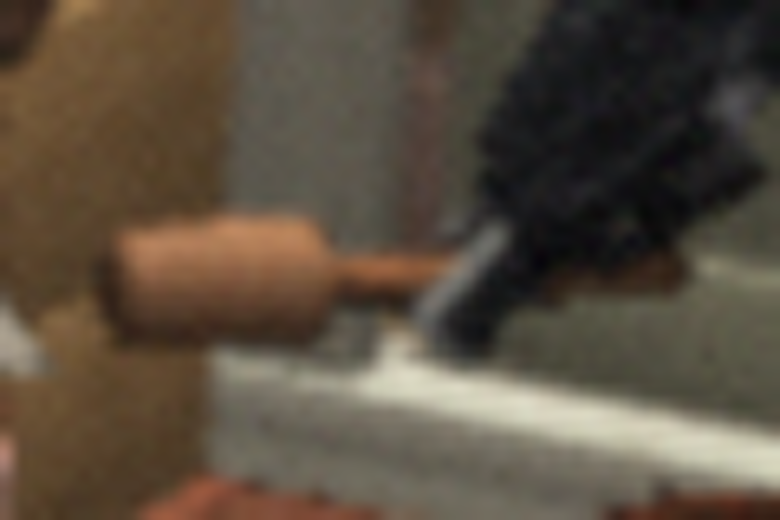

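```bash
python3 - <<'E'
from look import *
T=load('t9');S=load('s9');s=manip.sense()
hd,e=tri(T,(465.6,199.2),S,(367.1,131.5));print('head',hd,e,'d lump',hd[:2]-[.6125,-.2338],'air',hd[2]-.0183-.038)
R=Ro.from_quat(s['tool_rot']).as_matrix();gp=s['tcp_pos']-.0187*R[:,2];v=hd-gp
print(gp,np.linalg.norm(v),'elev',np.degrees(np.arctan2(v[2],np.hypot(*v[:2]))),'yaw',np.degrees(np.arctan2(v[1],v[0])))
h=np.r_[np.cos(np.radians(39)),np.sin(np.radians(39)),0]
for el in(-4,0,4):
    c=np.cos(np.radians(el));d=np.r_[h[:2]*c,np.sin(np.radians(el))]
    print(el,[proj(S,hd+k*d).round(1) for k in(-.132,-.03,.03)],[proj(T,hd+k*d).round(1) for k in(-.03,0,.03)])
print([ (425+x/10,175+y/10) for x,y in((318,140),(494,345))])
E
```

```text
head [ 0.61301559 -0.23485273  0.24934729] 0.00032136399611831513 d lump [ 0.00051559 -0.00105273] air 0.19304728927667375
[ 0.55627916 -0.27731565  0.2495751 ] 0.07086730423832659 elev -0.18418704377040612 yaw 36.8120733545324
-4 [array([403.3, 128. ]), array([375.4, 130.7]), array([358.9, 132.3])] [array([475.4, 210.8]), array([465.6, 199.1]), array([455.9, 187.6])]
0 [array([403.1, 130.5]), array([375.4, 131.3]), array([358.9, 131.7])] [array([475. , 210.9]), array([465.6, 199.1]), array([456.2, 187.5])]
4 [array([402.7, 133. ]), array([375.3, 131.8]), array([358.9, 131.2])] [array([474.6, 210.9]), array([465.6, 199.1]), array([456.5, 187.4])]
[(456.8, 189.0), (474.4, 209.5)]
```

```bash
python3 - <<'E'
from look import *
s=manip.sense();print(s['t'],np.abs(s['qd']).max().round(4),s['force'].round(2))
print(manip.sign_off())
E
```

```text
9.45 0.0022 [ 0.23 -0.48 -1.08]
the job is handed in; nothing more can be done
None
```

I drew the mallet out of the brown rack along its 40° axis, gripped at the handle with 80 N. I then turned it level and handed the job in at 9.45 s, with the mallet still held above the brown clay lump.

- **Position:** the last camera check put the head's centre at (0.613, -0.235, 0.249) m. That is about 1 mm to the side of the lump's middle, with about 19 cm of air between them.
- **Level and still:** tilt was within about 1°, the arm was at rest, and the grip opening was steady.
- **Left alone:** the lump, cup, cork block and look-alikes looked unmoved in the pictures after the move. I did not re-measure their positions.
- **What differed:**
  - The head came out about 71 mm from the grip instead of the 78 mm first estimated. Either the mallet slipped a little or the estimate was off, and I corrected the final position for it.
  - The last arm joint came close to its 2.85 rad limit (2.85 when rounded) during the levelling turn. I changed the mallet's heading to move away from it.

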